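Find the full tin by feel and show it to the webcam

TASK

Start the webcam recording: turn the bar knob on the black control box clockwise to its stop, then let go so that it springs back. Then lift the three identical tins clear of the wooden stand one after another, from the robot's left to its right, to feel which is heaviest, putting the lighter ones back upright on the spots where they stood. Finish while holding the heaviest tin up in the gripper, upright and still, at least 15 cm above the desk for the webcam (do not put it down), and leave everything else on the desk alone.

Things in the scene. Friction and masses are not known exactly. Their poses are not given: they have to be found in the camera images.
- tin_a: one of three outwardly identical closed aluminium tins: cylinder 60 mm across, 75 mm tall, lid included (no step to catch on). Origin: centre of its underside, z up the tin. Which tin stands at which place is shuffled. They weigh between 0.15 and 0.75 kg; the heaviest weighs at least 150 g more than either of the others; this can be felt only by lifting
- tin_b: one of three outwardly identical closed aluminium tins: cylinder 60 mm across, 75 mm tall, lid included (no step to catch on). Origin: centre of its underside, z up the tin. Which tin stands at which place is shuffled. They weigh between 0.15 and 0.75 kg; the heaviest weighs at least 150 g more than either of the others; this can be felt only by lifting
- tin_c: one of three outwardly identical closed aluminium tins: cylinder 60 mm across, 75 mm tall, lid included (no step to catch on). Origin: centre of its underside, z up the tin. Which tin stands at which place is shuffled. They weigh between 0.15 and 0.75 kg; the heaviest weighs at least 150 g more than either of the others; this can be felt only by lifting
- stand: fixed flat dark wooden board on the desk, 90 x 330 mm, 8 mm thick, on which the three tins stand in a row 120 mm apart. Origin: centre of its underside; its y axis runs along the row towards the robot's left, its x axis away from the robot
- place_left (a point): on top of the stand, 120 mm from its centre towards the robot's left (+y of the stand): where the left tin's underside centre starts
- place_middle (a point): centre of the stand's top: where the middle tin starts
- place_right (a point): on top of the stand, 120 mm from its centre towards the robot's right (-y of the stand): where the right tin starts
- control_box: fixed black box on the desk, 100 (its x) x 90 x 30 mm high, with the knob in the middle of its top. Origin: centre of its underside
- knob_grip (a point): point to grip on the knob's vertical axis, 58 mm above the desk. The knob is a grey disc, 44 mm across, carrying an upright bar 42 mm long (along this point's x axis; along the box's x at rest), 14 mm thick, 32 mm high, with its top at 69.5 mm above the desk. Grip the bar across its thickness. The axes turn with the knob
- rec_knob (a joint): angle of the knob: 0 at rest, growing clockwise seen from above, to a hard stop at 1.0 rad. A spring resists (about 0.04 N m at rest to 0.19 N m at the stop) and turns it back to 0 when let go
- mug: white mug, 80 mm across, 90 mm tall, to the left of the stand, handle on its +y side. Origin: centre of its underside. To be left alone
- notes: block of paper notes 75 x 75 x 25 mm, beyond the stand, between the left and middle tins. Origin: centre of its underside. To be left alone
- tape: roll of clear tape lying flat, 60 mm across, 20 mm high, beyond the stand, between the middle and right tins. Origin: centre of its underside. To be left alone
- screwdriver: black-handled screwdriver 150 mm long, up to 26 mm thick, lying between the robot and the stand, parallel to the row. Origin: middle of its length, underside. To be left alone
- cleaner: white bottle 44 mm across, 120 mm tall, on the right of the control box, about 130 mm from the knob. Origin: centre of its underside. To be left alone
There are look-alikes about, which are no part of the job. What is meant by the control_box is not turquoise, and is the smaller of those in its own colour.

How it is judged (in metres and radians):
On the way, in this order (a step that is already met when the one before it is completed fails the run):
1. the knob is turned clockwise to its stop (0.92 rad or more) (value of joint rec_knob above 0.92 rad), for 0.05 s.
2. the knob has been let go and is back at rest (under 0.1 rad) (value of joint rec_knob below 0.1 rad and contact force between the fingers and control_box below 0.1 N), for 0.1 s.
3. the tin that stood at the robot's left is lifted clear of the stand (15 mm or more) (distance between each of tin_a, tin_b, tin_c and place_left above 0.014 m and z of any of tin_a, tin_b, tin_c in the frame of place_left above 0.015 m), for 0.2 s.
4. then the middle tin is lifted clear (15 mm or more) (distance between each of tin_a, tin_b, tin_c and place_middle above 0.014 m and z of any of tin_a, tin_b, tin_c in the frame of place_middle above 0.015 m), for 0.2 s.
5. the tin that stood at the robot's right is lifted clear of the stand (15 mm or more) (distance between each of tin_a, tin_b, tin_c and place_right above 0.014 m and z of any of tin_a, tin_b, tin_c in the frame of place_right above 0.015 m), for 0.2 s.
At the end, for the whole second after the job is handed in: Fingers alone hold the heaviest tin, underside over 145 mm up, upright (0.2 rad), still, touching nothing else; the lighter two (each pressing on the stand with under 4.3 N) stand still, let go, upright, within 30 mm of their starts; knob at rest (under 0.1 rad); bystanders within 30 mm (((height (world z) of tin_a above 0.145 m and angle between tin_a's own z axis and vertical below 0.2 rad and linear speed of tin_a below 0.04 m/s and contact force between the fingers and tin_a above 2 N and (contact force between tin_a and tin_b below 0.1 N and contact force between tin_a and tin_c below 0.1 N and contact force between tin_a and stand below 0.1 N and contact force between tin_a and control_box below 0.1 N and contact force between tin_a and mug below 0.1 N and contact force between tin_a and notes below 0.1 N and contact force between tin_a and tape below 0.1 N and contact force between tin_a and screwdriver below 0.1 N and contact force between tin_a and cleaner below 0.1 N) and distance of each of tin_b, tin_c from where it was at the start of the episode below 0.03 m and angle between each of tin_b, tin_c's own z axis and vertical below 0.1 rad and linear speed of each of tin_b, tin_c below 0.02 m/s and contact force between the fingers and tin_b below 0.1 N and contact force between tin_b and stand between 1 and 4.3 N and contact force between the fingers and tin_c below 0.1 N and contact force between tin_c and stand between 1 and 4.3 N) or (height (world z) of tin_b above 0.145 m and angle between tin_b's own z axis and vertical below 0.2 rad and linear speed of tin_b below 0.04 m/s and contact force between the fingers and tin_b above 2 N and (contact force between tin_b and tin_a below 0.1 N and contact force between tin_b and tin_c below 0.1 N and contact force between tin_b and stand below 0.1 N and contact force between tin_b and control_box below 0.1 N and contact force between tin_b and mug below 0.1 N and contact force between tin_b and notes below 0.1 N and contact force between tin_b and tape below 0.1 N and contact force between tin_b and screwdriver below 0.1 N and contact force between tin_b and cleaner below 0.1 N) and distance of each of tin_a, tin_c from where it was at the start of the episode below 0.03 m and angle between each of tin_a, tin_c's own z axis and vertical below 0.1 rad and linear speed of each of tin_a, tin_c below 0.02 m/s and contact force between the fingers and tin_a below 0.1 N and contact force between tin_a and stand between 1 and 4.3 N and contact force between the fingers and tin_c below 0.1 N and contact force between tin_c and stand between 1 and 4.3 N) or (height (world z) of tin_c above 0.145 m and angle between tin_c's own z axis and vertical below 0.2 rad and linear speed of tin_c below 0.04 m/s and contact force between the fingers and tin_c above 2 N and (contact force between tin_c and tin_a below 0.1 N and contact force between tin_c and tin_b below 0.1 N and contact force between tin_c and stand below 0.1 N and contact force between tin_c and control_box below 0.1 N and contact force between tin_c and mug below 0.1 N and contact force between tin_c and notes below 0.1 N and contact force between tin_c and tape below 0.1 N and contact force between tin_c and screwdriver below 0.1 N and contact force between tin_c and cleaner below 0.1 N) and distance of each of tin_a, tin_b from where it was at the start of the episode below 0.03 m and angle between each of tin_a, tin_b's own z axis and vertical below 0.1 rad and linear speed of each of tin_a, tin_b below 0.02 m/s and contact force between the fingers and tin_a below 0.1 N and contact force between tin_a and stand between 1 and 4.3 N and contact force between the fingers and tin_b below 0.1 N and contact force between tin_b and stand between 1 and 4.3 N)) and value of joint rec_knob below 0.1 rad and distance of each of mug, notes, tape, screwdriver, cleaner from where it was at the start of the episode below 0.03 m); the arm keeps its last pose, push and grip.
It fails at once if a bystander (mug, notes, tape, screwdriver or bottle) is pushed away, by 30 mm or more (distance of any of mug, notes, tape, screwdriver, cleaner from where it was at the start of the episode above 0.03 m).
It fails at once if a bystander is knocked over (angle between any of mug, notes, tape, cleaner's own z axis and vertical above 0.5 rad).
It fails at once if a tin is tipped over (0.6 rad) (angle between any of tin_a, tin_b, tin_c's own z axis and vertical above 0.6 rad).
It also fails if it takes over 72 s, if anything falls off the work surface, if the arm or the gripper's body presses on something with over 40 N, if the wrist force passes 120 N, or if a joint passes its speed limit or range.

ROBOT

A 7-joint arm with a two-finger parallel gripper is mounted at the origin on the work surface. World frame = base frame: x ahead of the robot, y to its left, z up, the work surface at z = 0. Lengths are in mm, angles in rad, forces in N, time in s.
With the tool pointing down it reaches from about 425 to 875 mm from the base axis. Payload 8.4 kg.
Tool frame: the origin (TCP) lies midway between the tips of the shut fingers; the grasp point (between the pads) lies arm.grip_depth behind it (arm.grip_depth is the distance from the TCP to the grasp point, in mm); z points along the fingers, y is the line along which they close (so a half turn about z gives the same grasp; the last joint's range is limited). The gripper opens to 85 mm and grips with 20 to 120 N. Pads are 22 mm wide; open, the fingers measure 114 mm over their backs; the gripper's body (76 mm by 85 mm) begins 54 mm behind the grasp point. The pads swing forward as they close: fully open they stand 13 mm farther back than shut.
Start: joints at [-1.24, 0.333, 0.04, 1.465, -0.013, 1.343, -0.059], TCP at [270.845, 590.853, 231.308] pointing down, gripper open.
Joint ranges: [-2.58, 2.58], [-0.38, 2.09], [-1.3, 1.39], [0.25, 2.4], [-1.5, 4.64], [0.08, 2.09], [-2.65, 2.65]. Speed limits (rad/s): [2.22, 2.22, 2.79, 2.79, 3.14, 3.14, 3.14].

INTERFACE

Orientations are given as a unit quaternion [x, y, z, w].
In Python, from workcell import arm gives the robot as it stands.
- The arm moves only by the tool apply_moves, never from a script. Its argument "rows" is a list of rows, each a list of 5 numbers: the shift along the world's x, y, z in cm, then the turn about the world's z in degrees, then the finger opening in cm, from 0 to 8.54. In form: [[dx, dy, dz, roll, grip], ...]. A call has 1 to 5 rows; each row shifts and turns the commanded pose from where the row before left it; what a row does not reach is not made up. A row lasts 1/8 s, in which the tool goes at most 62.5 mm and 10.7 degrees, less where a joint would pass 70% of its speed; a pose out of reach is approached as far as the arm can. A call is refused whole if a number of a shift passes 6.25 or a number of a turn 10.7, either way. A call with a gripper value outside its range is refused whole. The fingers move at their own pace and stop on an object; the grip force is fixed at half the most. Time passes only in rows, so rows that do not move let the fingers close. It gives the time, the measured TCP pose, the force, the opening and the grip force at its end, in the units of the state.
- arm.read_state(): the state, without advancing time (a new reading comes with each control period).
- arm.read_camera(name): name is "side" or "top"; returns the picture (384x512x3 uint8, red, green, blue); there is no depth.
- arm.calibration(name): a dict with "intrinsics" (3x3 intrinsics, pixels), "rvec" (rotation vector, rad) and "tvec" (3), from world to camera coordinates, as OpenCV has them. Camera axes: x right, y down, z forward; pixel columns grow to the right and rows downward; lengths in mm; the calibration is good to about 2 mm. A picture is of the moment at which its call begins. calibration takes no time and is no camera call.
- arm.close_job(): hands the job in; it is judged then, once.
The state is a dict: "t": time; "joint_positions": joint angles; "dq": joint speeds; "joint_efforts": joint torques, N m; "eef_pos": TCP position; "tcp_rot": TCP orientation; "ft_force": force on the tool from outside, world axes, zero at the start; "torque": the same for the moment, N m; "finger_gap": finger opening in mm; "grasp_force": force on a finger pad.
Only numpy, scipy, OpenCV 4.12 (cv2) and the standard library are available. Lean on these libraries where they do the work, as an engineer would, in place of code of your own. Each camera call takes 0.05 s, during which the arm holds its last target. There are 200 camera calls.

## Working session

There is one attempt and no reset: what is moved stays moved. The work goes in short steps, Python scripts to look and compute and a tool call to move; the robot and the scene stay as the last step left them, time stands still between calls to the robot, and variables do not carry over. Pictures are saved under pics/ and viewed, at most 10 in all, crops included, and the job is handed in when it is done.

Besides the shell and the picture viewer there is one more tool, called after "Request:" by a JSON object that holds its "fn" and its "kwargs", one argument or row to a line. apply_moves: Moves the arm, as the interface text tells. Its arguments: {"type":"object","properties":{"rows":{"type":"array"}},"required":["rows"]}

```bash
mkdir -p pics; python3 - <<'E'
from workcell import arm
import cv2
for n in("top","side"):
    cv2.imwrite(f"pics/{n}0.png",arm.read_camera(n)[:,:,::-1])
    c=arm.calibration(n);print(n,c)
print(arm.grip_depth,arm.read_state())
E
```

```text
top {'intrinsics': array([[390.80544674,   0.        , 257.61942762],
       [  0.        , 390.80544674, 193.53399429],
       [  0.        ,   0.        ,   1.        ]]), 'rvec': array([ 2.17130933, -2.18525109,  0.11693097]), 'tvec': array([ -30.98413171,  519.09452246, 1100.57919998])}
side {'intrinsics': array([[348.89826125,   0.        , 253.5630535 ],
       [  0.        , 348.89826125, 189.45286798],
       [  0.        ,   0.        ,   1.        ]]), 'rvec': array([ 2.30779983, -0.48831701,  0.17944416]), 'tvec': array([-459.30612571,  185.0242268 , 1113.24404069])}
18.700000000000003 {'t': 0.1, 'joint_positions': array([-1.24020463,  0.33380311,  0.03984039,  1.46618076, -0.01341092,
        1.34329524, -0.05849351]), 'dq': array([-5.80618747e-05, -1.83559826e-03, -4.66988594e-04, -1.64238778e-03,
        9.53308712e-04, -1.45077262e-03,  5.22198578e-05]), 'joint_efforts': array([ 3.69869813e-03, -6.60019112e+01,  1.37042239e+00, -4.06473649e+01,
        1.72411854e-02,  9.10215749e-03,  5.01906152e-05]), 'eef_pos': array([270.67255659, 590.51075208, 230.5347579 ]), 'tcp_rot': array([ 2.13236071e-01,  9.77000447e-01, -7.00963771e-04, -1.16023986e-04]), 'ft_force': array([ 0.77378199, -0.31442068,  0.03753501]), 'torque': array([ 0.04883609, -0.02612606,  0.00232384]), 'grasp_force': 0.0, 'finger_gap': 85.28030827329864}
```

View pics/top0.png

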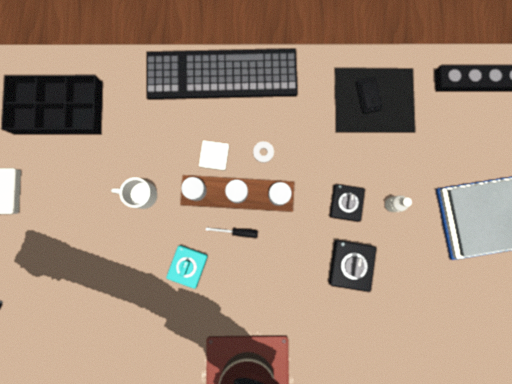

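View pics/side0.png

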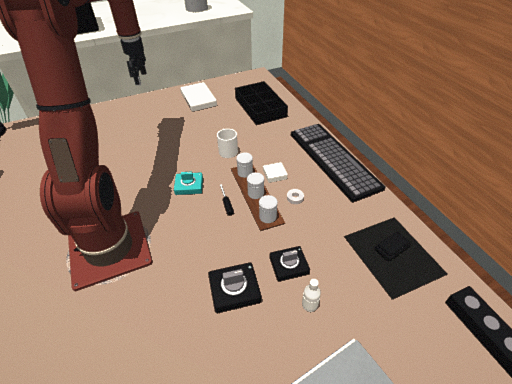

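Top view: the candidates for the control box are the turquoise box (187,267), the large black box (354,266) and the small black box (348,202). I choose the small black one, which has the cleaner (400,204) to its right. The tins are at (193,188), (236,191) and (280,193), the mug at (137,193), the notes at (214,155), the tape at (264,151) and the screwdriver at (233,232).

```bash
cat > h.py <<'E'
from workcell import arm
import cv2,numpy as np
def P(n,uv,z):
    c=arm.calibration(n);R=cv2.Rodrigues(c["rvec"])[0];C=-R.T@c["tvec"]
    d=R.T@np.linalg.inv(c["intrinsics"])@np.array([uv[0],uv[1],1.])
    return (C+d*(z-C[2])/d[2]).round(1)
def proj(n,p):
    c=arm.calibration(n);return cv2.projectPoints(np.array([p],float),c["rvec"],c["tvec"],c["intrinsics"],None)[0].ravel().round(1)
E
python3 - <<'E'
from h import *
a=cv2.imread("pics/top0.png");s=cv2.imread("pics/side0.png")
g=cv2.cvtColor(a,cv2.COLOR_BGR2GRAY);hsv=cv2.cvtColor(a,cv2.COLOR_BGR2HSV)
def comps(m,x0,y0,x1,y1,mn=40):
    mm=np.zeros_like(m);mm[y0:y1,x0:x1]=m[y0:y1,x0:x1]
    for c in cv2.findContours(mm,cv2.RETR_EXTERNAL,cv2.CHAIN_APPROX_NONE)[0]:
        if cv2.contourArea(c)>mn: yield c
w=((hsv[:,:,1]<60)&(g>130)).astype('uint8')*255
for c in comps(w,178,172,298,215):
    r=cv2.minEnclosingCircle(c);print("tin",r,P("top",r[0],83))
# stand: dark reddish
m=((g<95)).astype('uint8')*255
for c in comps(m,175,170,300,215,500):
    r=cv2.minAreaRect(cv2.convexHull(c));print("stand",r,P("top",r[0],8),[P("top",p,8) for p in cv2.boxPoints(r)])
for c in comps((g<70).astype('uint8')*255,325,178,370,226,300):
    r=cv2.minAreaRect(c);print("box",r,P("top",r[0],30),[P("top",p,30) for p in cv2.boxPoints(r)])
for c in comps(((g>110)&(hsv[:,:,1]<60)).astype('uint8')*255,334,188,362,218):
    r=cv2.minEnclosingCircle(c);print("disc",r,P("top",r[0],37.5))
t=cv2.resize(a[180:226,325:413],None,fx=7,fy=7,interpolation=cv2.INTER_CUBIC)
t2=cv2.resize(s[235:315,255:335],None,fx=4,fy=4,interpolation=cv2.INTER_CUBIC)
o=np.zeros((650,616,3),'uint8');o[:322]=t;o[325:645,:320]=t2;cv2.imwrite("pics/crop.png",o)
E
```

```text
tin ((279.68182373046875, 193.0), 11.59991455078125) [514.5 -93.9  83. ]
tin ((236.0, 190.63636779785156), 11.753070831298828) [521.6  25.4  83. ]
tin ((192.13229370117188, 188.11434936523438), 11.86835765838623) [529.2 145.   83. ]
box ((346.5299987792969, 202.2899932861328), (31.39554214477539, 33.23401641845703), 8.13010311126709) [ 491.7 -289.1   30. ] [array([ 451.2, -236.7,   30. ]), array([ 545.8, -252.6,   30. ]), array([ 532.4, -342. ,   30. ]), array([ 438. , -325.4,   30. ])]
disc ((348.07470703125, 202.0402374267578), 10.380585670471191) [ 491.8 -291.7   37.5]
```

```bash
python3 -c "
import cv2;i=cv2.imread('pics/crop.png');cv2.imwrite('pics/crop.png',cv2.resize(i,None,fx=.9,fy=.9))"
```

```text
(no output)
```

View pics/crop.png

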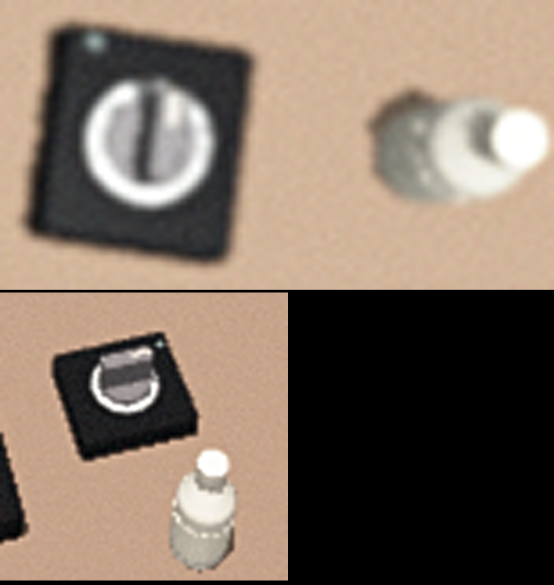

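The crop confirms the small black box, with its bar along the image vertical and the white ring centred at about (348,202). The cleaner is on its right. I'll cross-check the positions with the side view.

```bash
python3 - <<'E'
from h import *
print("ring z30",P("top",(348.07,202.04),30))
s=cv2.imread("pics/side0.png");g=cv2.cvtColor(s,cv2.COLOR_BGR2GRAY);hsv=cv2.cvtColor(s,cv2.COLOR_BGR2HSV)
m=((g>195)&(hsv[:,:,1]<50)).astype('uint8')*255
mm=np.zeros_like(m);mm[245:275,275:306]=m[245:275,275:306]
ys,xs=np.nonzero(mm);print("ring side bbox",xs.min(),xs.max(),ys.min(),ys.max(),P("side",((xs.min()+xs.max())/2,(ys.min()+ys.max())/2),30), proj("side",[492,-293,30]))
for c,u in (((529.2,145),(245,158)),((521.6,25.4),(256,179)),((514.5,-93.9),(268,201))):
    print(proj("side",[*c,83]),proj("side",[*c,8]))
m=((g>120)&(hsv[:,:,1]<60)).astype('uint8')*255;mm=m*0;mm[150:225,232:282]=m[150:225,232:282]
for c in cv2.findContours(mm,cv2.RETR_EXTERNAL,cv2.CHAIN_APPROX_NONE)[0]:
    if cv2.contourArea(c)>60: print(cv2.boundingRect(c))
for n,uv,z in(("mug",(137,193),90),("notes",(214,155),25),("tape",(264,151),20),("scr",(233,232),13),("cleaner",(405,203),120)):print(n,P("top",uv,z))
E
```

```text
ring z30 [ 492.4 -293.6   30. ]
ring side bbox 281 298 251 267 [ 491.5 -290.4   30. ] [290.  259.6]
[244.6 156.7] [245.3 171.8]
[255.7 177.2] [256.  192.4]
[268.5 200.6] [268.2 215.7]
(263, 162, 19, 21)
(232, 150, 46, 73)
mug [516.  292.6  90. ]
notes [632.   91.6  25. ]
tape [644.2 -53.9  20. ]
scr [409.1  37.3  13. ]
cleaner [ 482.4 -422.2  120. ]
```

Request:
{"fn": "apply_moves", "kwargs": {
  "rows": [
    [3, -5, 0, 0, 8.5],
    [4, -5, 0, 0, 8.5],
    [4, -5, 0, 0, 8.5],
    [4, -5, 0, 0, 8.5],
    [4, -5, 0, 0, 8.5]
  ]
}}

```text
t: 0.72
eef_pos: [457.9, 343.8, 231.1]
tcp_rot: [0.213, 0.977, -0.0, -0.0]
ft_force: [-0.2, -0.1, 0.3]
finger_gap: 84.8
grasp_force: 0.0
```

Request:
{"fn": "apply_moves", "kwargs": {
  "rows": [
    [1, -6, 0, 5, 8.5],
    [1, -6, 0, 5, 8.5],
    [1, -6, 0, 5, 8.5],
    [0, -6, 0, 0, 8.5],
    [0, -6, 0, 0, 8.5]
  ]
}}

```text
t: 1.35
eef_pos: [486.6, 43.6, 231.1]
tcp_rot: [0.084, 0.996, 0.0, -0.0]
ft_force: [0.7, -0.1, -0.3]
finger_gap: 85.0
grasp_force: 0.0
```

Request:
{"fn": "apply_moves", "kwargs": {
  "rows": [
    [0, -6, 0, 0, 8.5],
    [0, -6, 0, 0, 8.5],
    [0, -6, 0, 0, 8.5],
    [0, -6, 0, 0, 8.5],
    [0, -6, 0, 0, 8.5]
  ]
}}

```text
t: 1.98
eef_pos: [486.7, -256.0, 231.4]
tcp_rot: [0.084, 0.996, 0.0, 0.0]
ft_force: [1.1, 0.9, 0.0]
finger_gap: 84.8
grasp_force: 0.0
```

Request:
{"fn": "apply_moves", "kwargs": {
  "rows": [
    [0, -3, 0, 0, 8.5],
    [0, 0, 0, 0, 8.5],
    [0, 0, 0, 0, 8.5]
  ]
}}

```text
t: 2.35
eef_pos: [487.1, -283.4, 230.9]
tcp_rot: [0.084, 0.996, 0.0, -0.0]
ft_force: [0.2, -0.0, -0.7]
finger_gap: 84.9
grasp_force: 0.0
```

Request:
{"fn": "apply_moves", "kwargs": {
  "rows": [
    [0.5, -0.9, -5, 0, 7],
    [0, 0, -5, 0, 5],
    [0, 0, -5, 0, 5],
    [0, 0, -2, 0, 5],
    [0, 0, 0, 0, 5]
  ]
}}

```text
t: 2.98
eef_pos: [491.9, -292.3, 61.0]
tcp_rot: [0.083, 0.997, 0.0, -0.001]
ft_force: [0.8, 0.0, 0.8]
finger_gap: 50.1
grasp_force: 0.0
```

```bash
python3 - <<'E'
from h import *
a=arm.read_camera("top")[:,:,::-1];s=arm.read_camera("side")[:,:,::-1]
o=np.vstack([cv2.resize(np.ascontiguousarray(a[165:235,310:410]),(600,420)) [:290],cv2.resize(np.ascontiguousarray(s[200:290,240:390]),(500,300)).repeat(1,1) if 0 else cv2.resize(np.ascontiguousarray(s[215:290,220:370]),(600,300))])
cv2.imwrite("pics/k1.png",o);st=arm.read_state();print(st["eef_pos"],st["joint_positions"])
E
```

```text
[ 493.20976602 -293.58364484   63.04279447] [-0.11719197  0.39193858  0.6997332   1.86831908 -0.30005054  0.98598301
  2.11590394]
```

View pics/k1.png

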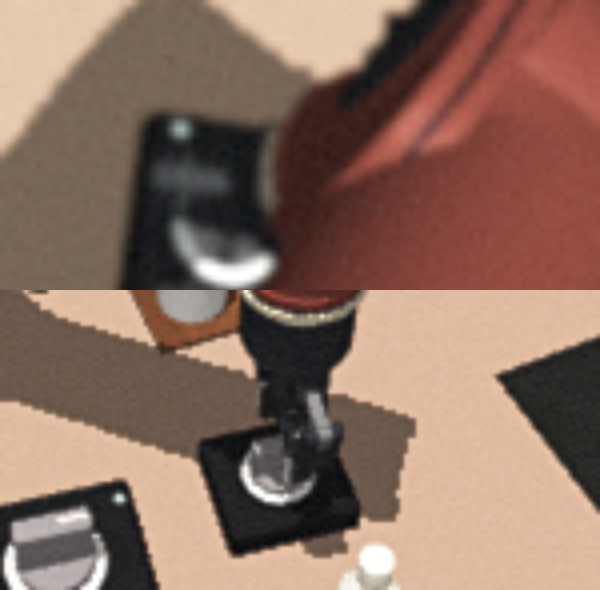

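```bash
python3 - <<'E'
from h import *
for p in ([492,-292,62],[492,-292,69.5],[492,-292,37.5],[492,-292,81],[500,-250,75],[484,-335,75]):
    q=proj("side",p);print(p,q,(q[0]-220)*4,(q[1]-215)*4+290)
E
```

```text
[492, -292, 62] [290.5 253.1] 282.0 442.4
[492, -292, 69.5] [290.7 251.6] 282.79999999999995 436.4
[492, -292, 37.5] [290.  257.9] 280.0 461.5999999999999
[492, -292, 81] [290.9 249.2] 283.5999999999999 426.79999999999995
[500, -250, 75] [286.5 238.8] 266.0 385.20000000000005
[484, -335, 75] [295.4 263.1] 301.5999999999999 482.4000000000001
```

Side crop: the fingers at about (270,400) and (300,465) straddle the bar over the ring (280,470). I'll lower and close.

Request:
{"fn": "apply_moves", "kwargs": {
  "rows": [
    [0, 0, -1.0, 0, 5],
    [0, 0, -0.9, 0, 5],
    [0, 0, 0, 0, 0.5],
    [0, 0, 0, 0, 0.5],
    [0, 0, 0, 0, 0.5]
  ]
}}

```text
t: 3.7
eef_pos: [492.3, -292.0, 42.6]
tcp_rot: [0.083, 0.997, 0.001, -0.0]
ft_force: [-1.2, 6.7, 4.3]
finger_gap: 13.1
grasp_force: 59.4
```

Request:
{"fn": "apply_moves", "kwargs": {
  "rows": [
    [0, 0, 0, 0, 0.5],
    [0, 0, 0, 0, 0.5],
    [0, 0, 0, 0, 0.5]
  ]
}}

```text
t: 4.08
eef_pos: [492.3, -292.0, 42.6]
tcp_rot: [0.083, 0.997, 0.001, -0.0]
ft_force: [-1.4, 6.1, 4.4]
finger_gap: 12.7
grasp_force: 59.4
```

Request:
{"fn": "apply_moves", "kwargs": {
  "rows": [
    [0, 0, 0, -8, 0.5],
    [0, 0, 0, -8, 0.5],
    [0, 0, 0, -8, 0.5],
    [0, 0, 0, -8, 0.5],
    [0, 0, 0, -8, 0.5]
  ]
}}

```text
t: 4.7
eef_pos: [491.7, -292.8, 42.6]
tcp_rot: [0.421, 0.907, 0.0, -0.001]
ft_force: [-2.8, 2.4, 3.3]
finger_gap: 13.2
grasp_force: 59.4
```

Request:
{"fn": "apply_moves", "kwargs": {
  "rows": [
    [0, 0, 0, -6, 0.5],
    [0, 0, 0, -6, 0.5],
    [0, 0, 0, -2, 0.5],
    [0, 0, 0, 0, 0.5]
  ]
}}

```text
t: 5.2
eef_pos: [491.4, -293.0, 42.6]
tcp_rot: [0.527, 0.85, 0.0, -0.001]
ft_force: [-4.5, 2.3, 5.8]
finger_gap: 13.3
grasp_force: 59.8
```

```bash
python3 - <<'E'
from h import *
s=arm.read_state();print(s["tcp_rot"],s["torque"],s["ft_force"],s["finger_gap"],s["joint_positions"])
q=s["tcp_rot"];print(90-2*np.degrees(np.arctan2(q[0],q[1])))
E
```

```text
[ 5.27254362e-01  8.49707120e-01  6.71809969e-05 -8.02428250e-04] [0.53838364 1.03570431 0.16099369] [-4.52873248  2.33797945  5.75528995] 13.277726635097107 [-0.25872976  0.4912311   0.89778059  1.88961895 -0.45924649  0.98328064
  1.30523777]
26.359716660870482
```

Request:
{"fn": "apply_moves", "kwargs": {
  "rows": [
    [0, 0, 0, -2, 0.5],
    [0, 0, 0, -2, 0.5],
    [0, 0, 0, 0, 0.5]
  ]
}}

```text
t: 5.58
eef_pos: [491.4, -293.0, 42.6]
tcp_rot: [0.556, 0.831, -0.0, -0.001]
ft_force: [-4.8, 2.0, 6.1]
finger_gap: 12.9
grasp_force: 60.8
```

```bash
cat >> h.py <<'E'
def st():
    s=arm.read_state();q=s["tcp_rot"];print(s["t"],s["eef_pos"].round(1),"yaw_y",round(90-2*np.degrees(np.arctan2(q[0],q[1])),1),"T",s["torque"].round(3),"F",s["ft_force"].round(2),s["finger_gap"],s["grasp_force"])
E
python3 -c "from h import *;st()"
```

```text
5.575 [ 491.4 -293.    42.6] yaw_y 22.4 T [0.479 1.171 0.943] F [-4.83  2.    6.14] 12.856119827776995 60.83649516105652
```

The torque jumped to 0.94 N m, so the knob is at its stop. I'll let go.

Request:
{"fn": "apply_moves", "kwargs": {
  "rows": [
    [0, 0, 0, 0, 8],
    [0, 0, 0, 0, 8],
    [0, 0, 0, 0, 8],
    [0, 0, 0, 0, 8],
    [0, 0, 0, 0, 8]
  ]
}}

```text
t: 6.2
eef_pos: [492.0, -293.5, 42.3]
tcp_rot: [0.557, 0.831, -0.0, 0.0]
ft_force: [-0.0, -0.9, -0.1]
finger_gap: 80.1
grasp_force: 0.0
```

Request:
{"fn": "apply_moves", "kwargs": {
  "rows": [
    [0, 0, 5, 0, 8],
    [0, 0, 5, 0, 8],
    [0, 0, 6, 0, 8],
    [0, 6, 0, 10, 8],
    [0, 6, 0, 10, 8]
  ]
}}

```text
t: 6.82
eef_pos: [492.1, -172.7, 202.9]
tcp_rot: [0.402, 0.916, 0.0, 0.001]
ft_force: [1.2, 0.8, -1.0]
finger_gap: 79.8
grasp_force: 0.0
```

Request:
{"fn": "apply_moves", "kwargs": {
  "rows": [
    [0, 6, 0, 10, 8.5],
    [0, 6, 0, 10, 8.5],
    [0, 6, 0, 10, 8.5],
    [0.5, 6, 0, 10, 8.5],
    [0.5, 6, 0, 3, 8.5]
  ]
}}

```text
t: 7.45
eef_pos: [501.9, 128.5, 202.6]
tcp_rot: [0.039, 0.999, 0.001, 0.0]
ft_force: [0.8, -1.0, 0.4]
finger_gap: 85.2
grasp_force: 0.0
```

Request:
{"fn": "apply_moves", "kwargs": {
  "rows": [
    [0.5, 0, 0, 0, 8.5],
    [0, 0, 0, 0, 8.5],
    [0, 0, 0, 0, 8.5]
  ]
}}

```text
t: 7.82
eef_pos: [507.1, 125.0, 202.3]
tcp_rot: [0.042, 0.999, -0.0, -0.0]
ft_force: [-0.1, -0.7, -0.8]
finger_gap: 85.2
grasp_force: 0.0
```

```bash
python3 - <<'E'
from h import *
st()
a=np.ascontiguousarray(arm.read_camera("side")[:,:,::-1])
cv2.imwrite("pics/k2.png",cv2.resize(a[140:300,220:350],(520,600)))
E
```

```text
7.825 [507.1 125.  202.3] yaw_y 85.2 T [-0.011  0.013 -0.002] F [-0.06 -0.66 -0.76] 85.17214565531697 0.0
```

View pics/k2.png

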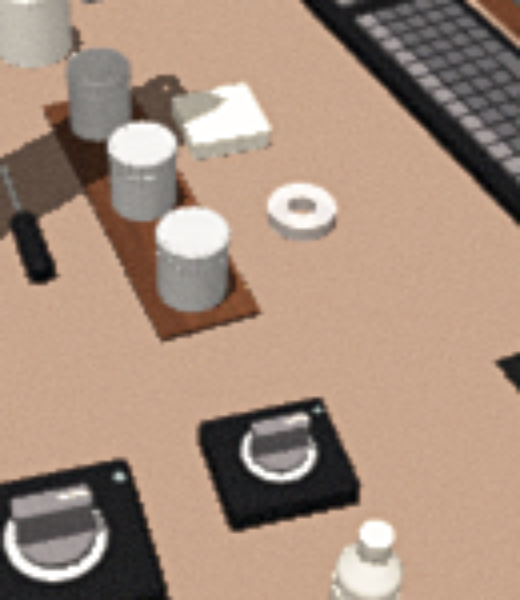

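The knob is back at rest: its bar at (280,430) lies along the box again. The tins are undisturbed. Next is the left tin.

Request:
{"fn": "apply_moves", "kwargs": {
  "rows": [
    [2.2, 2, -3, 0, 8.5],
    [0, 0, -5, 0, 8.5],
    [0, 0, -5, 0, 8.5],
    [0, 0, -3, 0, 8.5],
    [0, 0, -1.2, 0, 8.5]
  ]
}}

```text
t: 8.5
eef_pos: [528.2, 145.4, 29.0]
tcp_rot: [0.041, 0.999, -0.001, -0.001]
ft_force: [0.2, 0.1, 1.0]
finger_gap: 84.9
grasp_force: 0.0
```

Request:
{"fn": "apply_moves", "kwargs": {
  "rows": [
    [0, 0, 0, 0, 8.5],
    [0, 0, 0, 0, 4],
    [0, 0, 0, 0, 4],
    [0, 0, 0, 0, 4],
    [0, 0, 0, 0, 4]
  ]
}}

```text
t: 9.12
eef_pos: [530.0, 146.8, 32.0]
tcp_rot: [0.04, 0.999, 0.001, 0.001]
ft_force: [-1.9, -1.3, 8.0]
finger_gap: 59.1
grasp_force: 63.2
```

```bash
python3 -c "from h import *;st()"
```

```text
9.125 [530.  146.8  32. ] yaw_y 85.4 T [-0.396  0.457  0.068] F [-1.95 -1.34  8.01] 59.070004738451594 63.1766939163208
```

Request:
{"fn": "apply_moves", "kwargs": {
  "rows": [
    [0, 0, 2, 0, 4],
    [0, 0, 2, 0, 4],
    [0, 0, 1, 0, 4],
    [0, 0, 0, 0, 4],
    [0, 0, 0, 0, 4]
  ]
}}

```text
t: 9.75
eef_pos: [528.5, 146.6, 79.8]
tcp_rot: [0.04, 0.999, -0.0, -0.0]
ft_force: [-0.5, 0.3, -5.5]
finger_gap: 58.8
grasp_force: 66.3
```

Request:
{"fn": "apply_moves", "kwargs": {
  "rows": [
    [0, 0, 0, 0, 4],
    [0, 0, 0, 0, 4]
  ]
}}

```text
t: 10.0
eef_pos: [528.8, 146.5, 79.8]
tcp_rot: [0.04, 0.999, -0.0, -0.0]
ft_force: [0.2, 0.1, -6.0]
finger_gap: 59.0
grasp_force: 66.3
```

Request:
{"fn": "apply_moves", "kwargs": {
  "rows": [
    [0, 0, 0, 0, 4]
  ]
}}

```text
t: 10.12
eef_pos: [528.9, 146.5, 80.1]
tcp_rot: [0.04, 0.999, -0.0, -0.0]
ft_force: [0.7, -0.1, -5.5]
finger_gap: 58.8
grasp_force: 66.3
```

```bash
python3 - <<'E'
from h import *
st()
a=np.ascontiguousarray(arm.read_camera("side")[:,:,::-1])
cv2.imwrite("pics/l1.png",cv2.resize(a[110:230,200:300],(500,600)))
E
```

```text
10.125 [528.9 146.5  80.1] yaw_y 85.4 T [-0.    -0.021 -0.045] F [ 0.71 -0.12 -5.5 ] 58.8088215972329 66.27806425094604
```

View pics/l1.png

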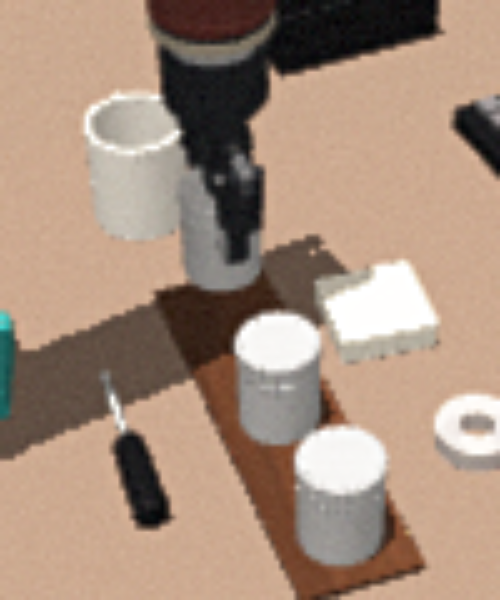

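The left tin is held upright above the stand at about 5.6 N, or 0.57 kg. I'll put it back and go to the middle one.

Request:
{"fn": "apply_moves", "kwargs": {
  "rows": [
    [0, 0, -2, 0, 4],
    [0, 0, -2, 0, 4],
    [0, 0, -0.9, 0, 4],
    [0, 0, 0, 0, 4],
    [0, 0, 0, 0, 4]
  ]
}}

```text
t: 10.8
eef_pos: [528.0, 146.4, 32.1]
tcp_rot: [0.041, 0.999, 0.0, -0.001]
ft_force: [-11.5, -1.6, 16.6]
finger_gap: 58.6
grasp_force: 68.2
```

Request:
{"fn": "apply_moves", "kwargs": {
  "rows": [
    [0, 0, 0, 0, 6.5],
    [0, 0, 0, 0, 8.5],
    [0, 0, 0, 0, 8.5],
    [0, 0, 0, 0, 8.5],
    [0, 0, 0, 0, 8.5]
  ]
}}

```text
t: 11.42
eef_pos: [529.1, 146.6, 31.3]
tcp_rot: [0.04, 0.999, -0.0, 0.0]
ft_force: [-0.2, 0.1, 0.6]
finger_gap: 84.9
grasp_force: 0.0
```

Request:
{"fn": "apply_moves", "kwargs": {
  "rows": [
    [0, 0, 3, 0, 8.5],
    [0, 0, 5, 0, 8.5],
    [0, 0, 4, 0, 8.5],
    [0, -6, 0, 0, 8.5],
    [-0.7, -6, 0, 0, 8.5]
  ]
}}

```text
t: 12.05
eef_pos: [522.5, 25.6, 152.0]
tcp_rot: [0.039, 0.999, 0.0, 0.001]
ft_force: [1.3, -0.1, -0.1]
finger_gap: 85.2
grasp_force: 0.0
```

Request:
{"fn": "apply_moves", "kwargs": {
  "rows": [
    [0, 0, 0, 0, 8.5],
    [0, 0, 0, 0, 8.5],
    [0, 0, 0, 0, 8.5]
  ]
}}

```text
t: 12.42
eef_pos: [522.1, 28.0, 151.2]
tcp_rot: [0.039, 0.999, -0.0, -0.0]
ft_force: [-0.6, -0.5, 0.5]
finger_gap: 85.0
grasp_force: 0.0
```

```bash
python3 - <<'E'
from h import *
st()
a=np.ascontiguousarray(arm.read_camera("side")[:,:,::-1])
cv2.imwrite("pics/l2.png",cv2.resize(a[110:230,200:300],(500,600)))
E
```

```text
12.425 [522.1  28.  151.2] yaw_y 85.5 T [ 0.019 -0.022  0.037] F [-0.56 -0.55  0.48] 85.00596848614431 0.0
```

View pics/l2.png

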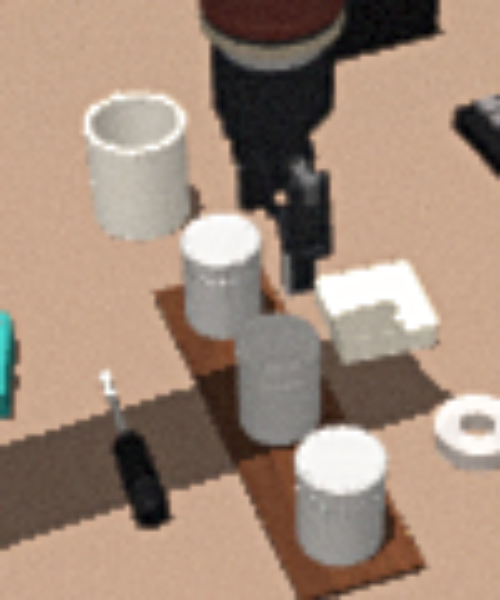

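The left tin is back upright at its place, at (221,275) in the crop. Next is the middle tin.

Request:
{"fn": "apply_moves", "kwargs": {
  "rows": [
    [0, -0.2, -4, 0, 8.5],
    [0, 0, -4, 0, 8.5],
    [0, 0, -3, 0, 8.5],
    [0, 0, -1, 0, 8.5],
    [0, 0, 0, 0, 8.5]
  ]
}}

```text
t: 13.1
eef_pos: [522.0, 24.9, 31.3]
tcp_rot: [0.04, 0.999, -0.0, -0.0]
ft_force: [-0.2, -0.0, 0.3]
finger_gap: 85.1
grasp_force: 0.0
```

Request:
{"fn": "apply_moves", "kwargs": {
  "rows": [
    [0, 0, 0, 0, 4],
    [0, 0, 0, 0, 4],
    [0, 0, 0, 0, 4],
    [0, 0, 0, 0, 4],
    [0, 0, 0, 0, 4]
  ]
}}

```text
t: 13.72
eef_pos: [523.1, 25.2, 32.9]
tcp_rot: [0.04, 0.999, 0.001, 0.001]
ft_force: [-1.7, 0.7, 8.1]
finger_gap: 58.9
grasp_force: 62.9
```

Request:
{"fn": "apply_moves", "kwargs": {
  "rows": [
    [0, 0, 2, 0, 4],
    [0, 0, 2, 0, 4],
    [0, 0, 1, 0, 4],
    [0, 0, 0, 0, 4],
    [0, 0, 0, 0, 4]
  ]
}}

```text
t: 14.35
eef_pos: [521.6, 24.8, 80.8]
tcp_rot: [0.04, 0.999, -0.0, -0.0]
ft_force: [-0.7, 0.2, -2.7]
finger_gap: 58.9
grasp_force: 65.1
```

Request:
{"fn": "apply_moves", "kwargs": {
  "rows": [
    [0, 0, 0, 0, 4],
    [0, 0, 0, 0, 4]
  ]
}}

```text
t: 14.6
eef_pos: [521.8, 24.5, 80.9]
tcp_rot: [0.04, 0.999, -0.0, -0.0]
ft_force: [-0.2, -0.2, -2.4]
finger_gap: 58.8
grasp_force: 65.1
```

Request:
{"fn": "apply_moves", "kwargs": {
  "rows": [
    [0, 0, 0, 0, 4]
  ]
}}

```text
t: 14.72
eef_pos: [521.9, 24.5, 81.1]
tcp_rot: [0.04, 0.999, -0.0, -0.0]
ft_force: [-0.5, 0.4, -2.5]
finger_gap: 59.1
grasp_force: 65.1
```

The middle tin weighs 2.5 N. I'll put it back and go to the right one at (514.5, -93.9).

Request:
{"fn": "apply_moves", "kwargs": {
  "rows": [
    [0, 0, -2, 0, 4],
    [0, 0, -2, 0, 4],
    [0, 0, -0.8, 0, 4],
    [0, 0, 0, 0, 4],
    [0, 0, 0, 0, 4]
  ]
}}

```text
t: 15.35
eef_pos: [522.3, 24.6, 33.6]
tcp_rot: [0.04, 0.999, 0.0, 0.0]
ft_force: [-0.0, 0.1, -2.3]
finger_gap: 59.0
grasp_force: 65.5
```

Request:
{"fn": "apply_moves", "kwargs": {
  "rows": [
    [0, 0, 0, 0, 6.5],
    [0, 0, 0, 0, 8.5],
    [0, 0, 0, 0, 8.5],
    [0, 0, 0, 0, 8.5],
    [0, 0, 0, 0, 8.5]
  ]
}}

```text
t: 15.98
eef_pos: [522.0, 24.6, 33.3]
tcp_rot: [0.04, 0.999, -0.0, 0.0]
ft_force: [0.4, -0.2, 0.1]
finger_gap: 85.2
grasp_force: 0.0
```

Request:
{"fn": "apply_moves", "kwargs": {
  "rows": [
    [0, 0, 3, 0, 8.5],
    [0, 0, 5, 0, 8.5],
    [0, 0, 4, 0, 8.5],
    [0, -6, 0, 0, 8.5],
    [-0.7, -5.9, 0, 0, 8.5]
  ]
}}

```text
t: 16.6
eef_pos: [515.6, -95.2, 154.1]
tcp_rot: [0.039, 0.999, 0.0, 0.001]
ft_force: [0.1, -0.7, 0.4]
finger_gap: 85.1
grasp_force: 0.0
```

Request:
{"fn": "apply_moves", "kwargs": {
  "rows": [
    [0, 0, 0, 0, 8.5],
    [0, 0, 0, 0, 8.5],
    [0, 0, 0, 0, 8.5]
  ]
}}

```text
t: 16.98
eef_pos: [515.2, -93.0, 153.1]
tcp_rot: [0.039, 0.999, 0.0, -0.0]
ft_force: [0.4, 0.8, 0.4]
finger_gap: 85.2
grasp_force: 0.0
```

```bash
python3 - <<'E'
from h import *
st()
a=np.ascontiguousarray(arm.read_camera("side")[:,:,::-1])
cv2.imwrite("pics/l3.png",cv2.resize(a[110:230,200:300],(500,600)))
E
```

```text
16.975 [515.2 -93.  153.1] yaw_y 85.5 T [0.049 0.038 0.02 ] F [0.38 0.76 0.37] 85.16754290060373 0.0
```

View pics/l3.png

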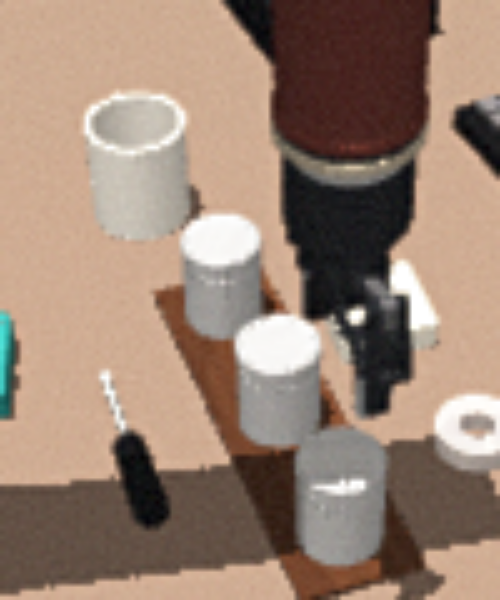

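The left tin (221,275) and the middle tin (278,380) stand upright in place. Next is the right tin.

Request:
{"fn": "apply_moves", "kwargs": {
  "rows": [
    [0, -0.1, -4, 0, 8.5],
    [0, 0, -4, 0, 8.5],
    [0, 0, -3, 0, 8.5],
    [0, 0, -1.2, 0, 8.5],
    [0, 0, 0, 0, 8.5]
  ]
}}

```text
t: 17.65
eef_pos: [514.9, -95.1, 31.2]
tcp_rot: [0.04, 0.999, -0.0, -0.0]
ft_force: [-0.3, 0.4, 0.2]
finger_gap: 85.1
grasp_force: 0.0
```

Request:
{"fn": "apply_moves", "kwargs": {
  "rows": [
    [0, 0, 0, 0, 4],
    [0, 0, 0, 0, 4],
    [0, 0, 0, 0, 4],
    [0, 0, 0, 0, 4],
    [0, 0, 0, 0, 4]
  ]
}}

```text
t: 18.27
eef_pos: [516.1, -94.9, 32.9]
tcp_rot: [0.04, 0.999, 0.001, 0.001]
ft_force: [-2.1, 2.2, 8.3]
finger_gap: 58.8
grasp_force: 62.7
```

Request:
{"fn": "apply_moves", "kwargs": {
  "rows": [
    [0, 0, 2, 0, 4],
    [0, 0, 2, 0, 4],
    [0, 0, 1, 0, 4],
    [0, 0, 0, 0, 4],
    [0, 0, 0, 0, 4]
  ]
}}

```text
t: 18.9
eef_pos: [514.7, -95.1, 81.0]
tcp_rot: [0.04, 0.999, 0.0, -0.0]
ft_force: [-0.8, 0.1, -3.4]
finger_gap: 58.6
grasp_force: 65.4
```

Request:
{"fn": "apply_moves", "kwargs": {
  "rows": [
    [0, 0, 0, 0, 4],
    [0, 0, 0, 0, 4]
  ]
}}

```text
t: 19.15
eef_pos: [514.7, -95.4, 80.9]
tcp_rot: [0.04, 0.999, -0.0, -0.0]
ft_force: [0.0, -0.4, -3.1]
finger_gap: 58.9
grasp_force: 65.4
```

Request:
{"fn": "apply_moves", "kwargs": {
  "rows": [
    [0, 0, 0, 0, 4]
  ]
}}

```text
t: 19.27
eef_pos: [514.9, -95.5, 81.1]
tcp_rot: [0.04, 0.999, -0.0, -0.0]
ft_force: [0.4, 0.2, -3.4]
finger_gap: 58.8
grasp_force: 65.4
```

The right tin is 3.3 N, so the left tin, at 5.6 N, is the heaviest. I'll put this one back and return to the left.

Request:
{"fn": "apply_moves", "kwargs": {
  "rows": [
    [0, 0, -2, 0, 4],
    [0, 0, -2, 0, 4],
    [0, 0, -0.8, 0, 4],
    [0, 0, 0, 0, 4],
    [0, 0, 0, 0, 4]
  ]
}}

```text
t: 19.9
eef_pos: [513.8, -95.4, 33.0]
tcp_rot: [0.041, 0.999, 0.0, -0.001]
ft_force: [-7.6, 2.3, 11.2]
finger_gap: 58.7
grasp_force: 66.4
```

Request:
{"fn": "apply_moves", "kwargs": {
  "rows": [
    [0, 0, 0, 0, 6.5],
    [0, 0, 0, 0, 8.5],
    [0, 0, 0, 0, 8.5],
    [0, 0, 0, 0, 8.5],
    [0, 0, 0, 0, 8.5]
  ]
}}

```text
t: 20.52
eef_pos: [515.1, -95.3, 33.3]
tcp_rot: [0.04, 0.999, -0.0, 0.0]
ft_force: [0.1, -0.2, 0.5]
finger_gap: 85.0
grasp_force: 0.0
```

Request:
{"fn": "apply_moves", "kwargs": {
  "rows": [
    [0, 0, 3, 0, 8.5],
    [0, 0, 5, 0, 8.5],
    [0, 0, 4, 0, 8.5],
    [0.4, 6, 0, 0, 8.5],
    [0.4, 6, 0, 0, 8.5]
  ]
}}

```text
t: 21.15
eef_pos: [523.5, 25.8, 154.2]
tcp_rot: [0.041, 0.999, 0.001, 0.001]
ft_force: [0.8, 0.4, -0.6]
finger_gap: 85.1
grasp_force: 0.0
```

Request:
{"fn": "apply_moves", "kwargs": {
  "rows": [
    [0.4, 6, 0, 0, 8.5],
    [0.2, 6, 0, 0, 8.5],
    [0, 0, 0, 0, 8.5],
    [0, 0, 0, 0, 8.5],
    [0, 0, 0, 0, 8.5]
  ]
}}

```text
t: 21.78
eef_pos: [529.1, 143.0, 153.4]
tcp_rot: [0.042, 0.999, -0.0, 0.0]
ft_force: [0.6, -0.2, 0.4]
finger_gap: 84.6
grasp_force: 0.0
```

```bash
python3 - <<'E'
from h import *
st()
a=np.ascontiguousarray(arm.read_camera("side")[:,:,::-1])
cv2.imwrite("pics/l4.png",cv2.resize(a[110:230,200:300],(500,600)))
E
```

```text
21.775 [529.1 143.  153.4] yaw_y 85.2 T [-0.022  0.005  0.043] F [ 0.6  -0.17  0.36] 84.59633723733394 0.0
```

View pics/l4.png

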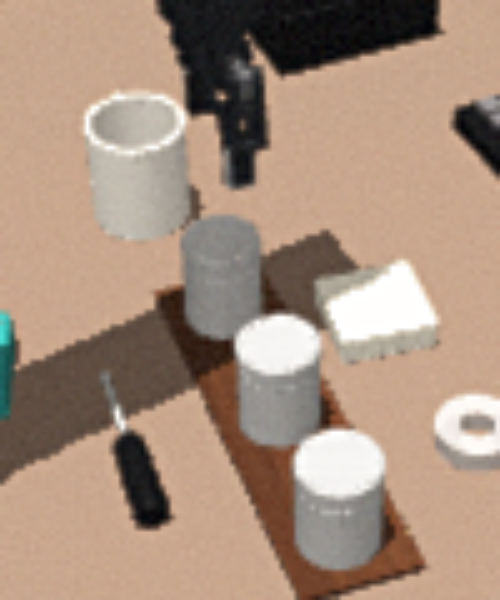

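All three tins stand upright on their places. I'll take the left, heaviest one up.

Request:
{"fn": "apply_moves", "kwargs": {
  "rows": [
    [0, 0.3, -4, 0, 8.5],
    [0, 0, -4, 0, 8.5],
    [0, 0, -3, 0, 8.5],
    [0, 0, -1.2, 0, 8.5],
    [0, 0, 0, 0, 8.5]
  ]
}}

```text
t: 22.45
eef_pos: [529.1, 146.9, 31.3]
tcp_rot: [0.041, 0.999, -0.0, -0.0]
ft_force: [-0.3, 0.3, 0.4]
finger_gap: 84.9
grasp_force: 0.0
```

Request:
{"fn": "apply_moves", "kwargs": {
  "rows": [
    [0, 0, 0, 0, 4],
    [0, 0, 0, 0, 4],
    [0, 0, 0, 0, 4],
    [0, 0, 0, 0, 4],
    [0, 0, 0, 0, 4]
  ]
}}

```text
t: 23.08
eef_pos: [530.0, 147.4, 32.9]
tcp_rot: [0.041, 0.999, 0.0, 0.001]
ft_force: [-2.6, -2.7, 9.2]
finger_gap: 58.8
grasp_force: 62.8
```

Request:
{"fn": "apply_moves", "kwargs": {
  "rows": [
    [0, 0, 2, 0, 4],
    [0, 0, 4, 0, 4],
    [0, 0, 4, 0, 4],
    [0, 0, 4, 0, 4],
    [0, 0, 3, 0, 4]
  ]
}}

```text
t: 23.7
eef_pos: [529.1, 147.4, 204.1]
tcp_rot: [0.041, 0.999, 0.001, 0.001]
ft_force: [-0.6, 0.7, -5.7]
finger_gap: 58.7
grasp_force: 66.5
```

Request:
{"fn": "apply_moves", "kwargs": {
  "rows": [
    [0, 0, 2, 0, 4],
    [0, 0, 0, 0, 4],
    [0, 0, 0, 0, 4],
    [0, 0, 0, 0, 4],
    [0, 0, 0, 0, 4]
  ]
}}

```text
t: 24.32
eef_pos: [528.7, 147.5, 220.6]
tcp_rot: [0.04, 0.999, -0.0, -0.0]
ft_force: [-0.0, -0.0, -5.8]
finger_gap: 58.8
grasp_force: 66.7
```

Request:
{"fn": "apply_moves", "kwargs": {
  "rows": [
    [0, 0, 0, 0, 4],
    [0, 0, 0, 0, 4],
    [0, 0, 0, 0, 4]
  ]
}}

```text
t: 24.7
eef_pos: [529.0, 147.6, 221.3]
tcp_rot: [0.04, 0.999, -0.0, -0.0]
ft_force: [-0.2, 0.0, -6.1]
finger_gap: 59.1
grasp_force: 66.7
```

```bash
python3 - <<'E'
from h import *
st()
a=np.ascontiguousarray(arm.read_camera("side")[:,:,::-1])
cv2.imwrite("pics/l5.png",cv2.resize(a[60:310,190:340],(360,600)))
E
```

```text
24.7 [529.  147.6 221.3] yaw_y 85.4 T [ 0.023 -0.041  0.009] F [-0.16  0.02 -6.09] 59.09489444571035 66.68859601020813
```

View pics/l5.png

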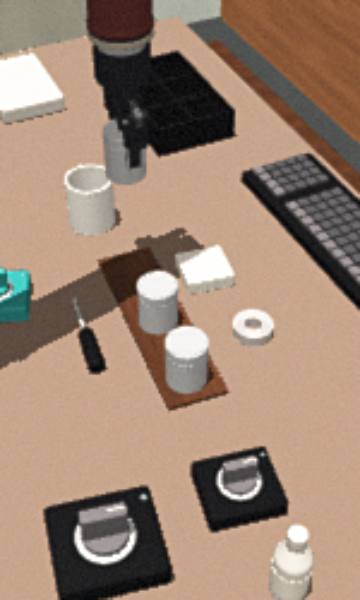

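The tin is held upright at (125,150), about 195 mm up. The other two stand on their places and the knob is at rest. I'll hand it in.

```bash
python3 -c "from workcell import arm;print(arm.close_job())"
```

```text
the job is handed in; nothing more can be done
None
```

I turned the knob to its stop and it sprang back, then lifted all three tins from left to right and handed the job in holding the left one, the heaviest at about 0.58 kg (the others were about 0.25 and 0.33 kg), roughly 195 mm above the desk; `close_job()` returned no verdict.

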